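Cure resin sample pucks on both faces in a turn-over frame

TASK

Put every red resin puck on the bench flat into a pocket of the open tray, one to a pocket, swing the clear lid shut over them, and press the green start button fully down and let go to cure the first face. Then turn the whole shut holder right over onto the other bed and press start once more for the second face; leave it lying there shut with the pucks inside. Never press start while the lid is open, and do not disturb the stopper, vial or beaker.

Things in the scene. Friction and masses are not known exactly. Their poses are not given: they have to be found in the camera images.
- tray (a joint): Turning angle of the whole holder (rad): 0 = the holder lies on the left (+y side of the spine) bed as at the start, tray underneath; 3.14 = turned right over about the spine onto the right bed, tray uppermost. Meant to be swung like a page by the orange handle; light friction only, so it falls to whichever side of upright it is let go on. About 0.42 kg with lid.
- lid (a joint): Angle of the clear lid relative to the tray (rad): 0 = shut on the tray, 3.14 = laid right open like a book, over the right bed. It starts at 2.6 to 3.0. Stiff hinge (0.3 N m) that stays wherever it is left, also when the holder is upside down; at the lid's handle it takes about 3 N to move.
- spine (a point): Centre of the hinge axis of both tray and lid, 54 mm above the bench, on the fixed curing unit (white and blue housing 210 x 205 mm, 39 mm high, a flat bed on either side of the spine). Its x axis is the hinge axis (level), its y axis points left across the loading bed, z up. At the two ends of the spine, 94 mm along x, stand 70 mm high brackets.
- tray_in (a point): Centre of the tray's inner floor; turns with the tray (x along the spine, y away from the spine, z out of the open side; up at the start). Aluminium tray 156 x 42 mm outside, 4 mm walls and dividers standing 8 mm above the floor, four pockets in a row along x, floor 44 mm above the bench at the start, its middle 70 mm from the spine. The shut lid leaves 20 mm above the floor.
- pocket0 (a point): Centre of the floor of pocket 0 of the tray (pockets 34 x 34 mm, 8 mm deep, 38 mm apart, one puck each); axes as tray_in.
- pocket1 (a point): Centre of the floor of pocket 1 of the tray (pockets 34 x 34 mm, 8 mm deep, 38 mm apart, one puck each); axes as tray_in.
- pocket2 (a point): Centre of the floor of pocket 2 of the tray (pockets 34 x 34 mm, 8 mm deep, 38 mm apart, one puck each); axes as tray_in.
- pocket3 (a point): Centre of the floor of pocket 3 of the tray (pockets 34 x 34 mm, 8 mm deep, 38 mm apart, one puck each); axes as tray_in.
- tray_handle (a point): Middle of the tray's ORANGE handle: a round bar 12 mm thick parallel to the spine, 150 mm from it at the level of the axis, 60 mm free between its two flat arms, 50 mm clear of the tray's edge. At the start it lies over the bench outside the bed, 54 mm up.
- lid_handle (a point): Middle of the lid's BLUE handle: the same kind of bar (12 mm, 150 mm from the spine, 60 mm free), standing 76 mm along x from the tray's handle, so that with the lid shut both bars lie end to end in one line.
- start (a joint): Travel of the green start button (m): 0 up, 0.006 fully down; spring, about 5 N fully down.
- start_top (a point): Top centre of the green start button (28 mm across, pressed straight down), on the fixed white control box (90 x 100 mm, 50 mm high) on the right of the bench.
- puck0_mid (a point): Centre of a red cast-resin sample puck: upright cylinder 25 mm across, 18 mm high, about 20 g, with a small metal specimen in its top face, z along its axis. It starts standing flat on the bench left of the unit. Two to four pucks are present; absent ones read None from the start.
- puck1_mid (a point): Centre of a red cast-resin sample puck: upright cylinder 25 mm across, 18 mm high, about 20 g, with a small metal specimen in its top face, z along its axis. It starts standing flat on the bench left of the unit. Two to four pucks are present; absent ones read None from the start.
- puck2_mid (a point): Centre of a red cast-resin sample puck: upright cylinder 25 mm across, 18 mm high, about 20 g, with a small metal specimen in its top face, z along its axis. It starts standing flat on the bench left of the unit. Two to four pucks are present; absent ones read None from the start.
- puck3_mid (a point): Centre of a red cast-resin sample puck: upright cylinder 25 mm across, 18 mm high, about 20 g, with a small metal specimen in its top face, z along its axis. It starts standing flat on the bench left of the unit. Two to four pucks are present; absent ones read None from the start.
- stopper_mid (a point): Bystander among the pucks: dark rubber stopper, 30 mm across the top, 30 mm high; point half-way up. Not a sample.
- vial_mid (a point): Bystander: glass vial with a blue cap, 26 mm across, 50 mm high; point half-way up.
- beaker_mid (a point): Bystander: glass beaker, 64 mm across, 85 mm high; point half-way up.
There are look-alikes about, which are no part of the job. Leave any black or yellow look-alike of the part that bears puck0_mid alone. Of the things that look like the part that bears start, the largest one is meant.

How it is judged:
By the outcome, as a careful person would: the job done as asked, in the order asked, and still so for the second after the job is handed in, with the robot touching nothing.
Of puck0, puck1, puck2, puck3 only 2 to 4 are there at a start; the rules pass over those that are not, and their reading is None.
At some moment in a run one of puck0, puck1, puck2, puck3 may be knocked a few centimetres aside while the robot is not near it.
It also fails if it takes over 208 s, if anything falls off the work surface, if the arm or the gripper's body presses on something with over 40 N, if the wrist force passes 120 N, or if a joint passes its speed limit or range.

ROBOT

A 7-joint arm with a two-finger parallel gripper is mounted at the origin on the work surface. World frame = base frame: x ahead of the robot, y to its left, z up, the work surface at z = 0. Lengths are in mm, angles in rad, forces in N, time in s.
With the tool pointing down it reaches from about 375 to 925 mm from the base axis. Payload 3.1 kg.
Tool frame: the origin (TCP) lies between the finger pads; the fingertips stand 8 mm ahead of it and the grasp point (between the pads) lies 11 mm behind it; z points along the fingers, y is the line along which they close (so a half turn about z gives the same grasp; the last joint's range is limited). The gripper opens to 85 mm and grips with 20 to 120 N. Pads are 22 mm wide; open, the fingers measure 114 mm over their backs; the gripper's body (76 mm by 85 mm) begins 54 mm behind the grasp point. The pads swing forward as they close: fully open they stand 13 mm farther back than shut.
Start: joints at [-0.098, 0.383, 0.044, 1.598, -0.018, 1.161, -0.05], TCP at [650.002, 0.023, 205.369] pointing down, gripper open.
Joint ranges: [-2.61, 2.61], [-0.41, 2.15], [-1.48, 1.57], [0, 2.5], [-1.57, 4.71], [0.05, 1.97], [-2.85, 2.85]. Speed limits (rad/s): [2.79, 2.79, 3.14, 3.14, 3.14, 3.14, 3.14].

INTERFACE

Orientations are given as a unit quaternion [x, y, z, w].
In Python, from workcell import env gives the robot as it stands. Calls block until the motion is done:
- env.goto(position, orientation): joint-space move of the TCP to a pose.
- env.move_l(position, feed=150, rotation=None, until_force=None): straight line of the TCP; rotation=None keeps the orientation; feed is the mean speed in mm/s. With until_force (N) it stops when the force on the tool has changed by that much, and returns True; else False.
- env.goto_joints(angles): joint-space move.
- env.ungrasp() and env.grasp(f_grip=None): open the fingers fully, or close them until they stop; f_grip is the grip in N (None keeps the last).
- env.sleep(seconds).
- env.ik(position, orientation): joint angles nearest the present ones, or None.
- env.capture(name): name is "scene" or "side" or "wrist"; returns the picture (384x512x3 uint8, red, green, blue); there is no depth.
- env.camera_info(name): a dict with "K" (3x3 intrinsics, pixels), "eye" and "attitude" of the camera in the world. Camera axes: x right, y down, z forward; pixel columns grow to the right and rows downward; lengths in mm; the calibration is good to about 2 mm. A picture is of the moment at which its call begins: read the wrist's pose just before it. camera_info takes no time and is no camera call; for the wrist camera it gives the pose at the moment of the call.
A pose or a line that the arm cannot do raises env.MotionError and nothing moves.
- env.close_job(): hands the job in; it is judged then, once.
Readings, each from a call of its own:
- env.get_clock(): time.
- env.get_joints(): joint angles.
- env.get_qd(): joint speeds.
- env.get_joint_torque(): joint torques, N m.
- env.get_tool_pos(): TCP position.
- env.get_orientation(): TCP orientation.
- env.get_wrist_force(): force on the tool from outside, world axes, zero at the start.
- env.get_moment(): the same for the moment, N m.
- env.get_opening(): finger opening in mm.
- env.get_grip_force(): force on a finger pad.
Only numpy, scipy, OpenCV 4.12 (cv2) and the standard library are available. Lean on these libraries where they do the work, as an engineer would, in place of code of your own. Each camera call takes 0.05 s, during which the arm holds its last target. There are 200 camera calls.

## Working session

There is one attempt and no reset: what is moved stays moved. The work goes in short steps, each a Python script; the robot and the scene stay as the last script left them, time stands still between calls to the robot, and variables do not carry over. Pictures are saved under pics/ and viewed, at most 14 in all, crops included, and the job is handed in when it is done.

```bash
ls; mkdir -p pics
python3 - <<'E'
from workcell import env
import cv2,numpy as np
for n in ["scene","side","wrist"]:
    im=env.capture(n); cv2.imwrite(f"pics/{n}0.png",im[:,:,::-1])
    c=env.camera_info(n); print(n,c)
print(env.get_orientation(),env.get_clock())
a=cv2.imread("pics/scene0.png");b=cv2.imread("pics/side0.png")
E
```

```text
pics
scene {'K': array([[495.93567363,   0.        , 248.13414992],
       [  0.        , 495.93567363, 199.33924474],
       [  0.        ,   0.        ,   1.        ]]), 'eye': array([1555.52093673, -562.74373247,  928.31394198]), 'attitude': array([ 0.75888575,  0.47028349, -0.24088501, -0.38065768])}
side {'K': array([[421.6620222 ,   0.        , 253.71894604],
       [  0.        , 421.6620222 , 195.12619957],
       [  0.        ,   0.        ,   1.        ]]), 'eye': array([217.31010402, 905.24775262, 669.35619334]), 'attitude': array([-0.13952292,  0.85618523, -0.49204067,  0.07332253])}
wrist {'K': array([[346.07026759,   0.        , 261.78446924],
       [  0.        , 346.07026759, 194.98063115],
       [  0.        ,   0.        ,   1.        ]]), 'eye': array([649.14300928,  75.94047049, 371.73771358]), 'attitude': array([ 9.88595595e-01, -4.74360142e-04, -9.90715793e-04,  1.50590647e-01])}
[ 7.07061269e-01  7.07151511e-01 -7.83523543e-04 -6.98816197e-04] 0.15
```

View pics/scene0.png

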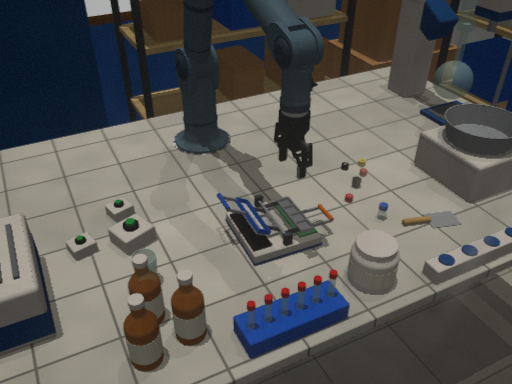

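View pics/side0.png

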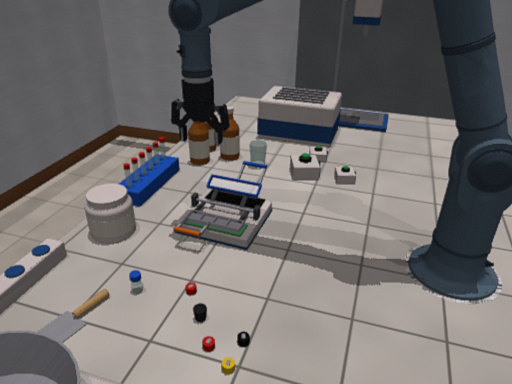

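The scene view shows the unit at about (272,228) with the lid open over its right side. There are two red pucks at (349,197) and (363,171), the stopper at (356,182), and three button boxes, the largest at (132,230). The side view shows the same red pucks at (191,288) and (208,343).

```bash
cat > h.py <<'E'
from workcell import env
import cv2,numpy as np
from scipy.spatial.transform import Rotation as R
def ray(c,uv):
    d=np.linalg.inv(c["K"])@np.array([uv[0],uv[1],1.]); return c["eye"],R.from_quat(c["attitude"]).apply(d)
def onz(c,uv,z):
    e,d=ray(c,uv); return e+d*(z-e[2])/d[2]
def tri(c1,u1,c2,u2):
    e1,d1=ray(c1,u1);e2,d2=ray(c2,u2)
    t=np.linalg.lstsq(np.stack([d1,-d2],1),e2-e1,rcond=None)[0]
    p,q=e1+t[0]*d1,e2+t[1]*d2; return (p+q)/2,np.linalg.norm(p-q)
def proj(c,p):
    q=R.from_quat(c["attitude"]).inv().apply(np.array(p)-c["eye"]); q=c["K"]@q; return q[:2]/q[2]
HUE=dict(red=[(0,8),(172,180)],orange=[(7,18)],green=[(45,85)],blue=[(105,130)],yellow=[(20,34)])
def blobs(im,col,smin=120,vmin=60,amin=15):
    h=cv2.cvtColor(im,cv2.COLOR_RGB2HSV); m=0
    for a,b in HUE[col]: m=m|cv2.inRange(h,(a,smin,vmin),(b,255,255))
    n,l,s,c=cv2.connectedComponentsWithStats(m)
    return [(c[i].round(1),s[i].tolist()) for i in range(1,n) if s[i,4]>=amin]
def down(a):  # tool down, closing line (tool y) at angle a from world x
    y=np.array([np.cos(a),np.sin(a),0]);z=np.array([0,0,-1.]);return R.from_matrix(np.stack([np.cross(y,z),y,z],1)).as_quat()
E
python3 - <<'E'
from h import *
z={"red":9,"orange":54,"green":53,"blue":54}
for n in ["scene","side"]:
    im=cv2.imread(f"pics/{n}0.png")[:,:,::-1].copy(); c=env.camera_info(n)
    for col in ["red","orange","green","blue"]:
        for b,s in blobs(im,col):
            p=onz(c,b,z[col])
            if 300<p[0]<1000 and abs(p[1])<450: print(n,col,b,s[2:],p.round(0))
im=[cv2.imread(f"pics/{n}0.png") for n in ("scene","side")]
o=cv2.resize(im[0][150:280,190:320],None,fx=4,fy=4,interpolation=cv2.INTER_CUBIC);cv2.imwrite("pics/c1.png",o)
# overhead look
for y in (0,): pass
env.goto([600,150,330],down(0)); 
print(env.get_clock()); 
im=env.capture("wrist");cv2.imwrite("pics/w1.png",im[:,:,::-1]);c=env.camera_info("wrist")
print(c)
for col in ["red","orange","green","blue"]:
    for b,s in blobs(im,col): print("w",col,b,s,onz(c,b,z[col] if col!="red" else 18).round(0))
E
```

```text
scene red [348.2 197.1] [8, 8, 34] [567. 266.   9.]
scene red [332.8 273.7] [7, 9, 56] [825.  33.   9.]
scene red [317.2 279.6] [8, 10, 60] [825. -14.   9.]
scene red [301.2 285.9] [8, 9, 62] [826. -62.   9.]
scene red [284.9 292.3] [7, 10, 62] [ 826. -110.    9.]
scene red [268.1 298.4] [8, 10, 67] [ 825. -156.    9.]
scene red [250.6 305.2] [8, 10, 69] [ 825. -204.    9.]
scene orange [324.9 211.7] [15, 16, 71] [643. 124.  54.]
scene orange [417.1 218.8] [26, 7, 84] [787. 337.  54.]
scene orange [143.4 281.8] [31, 28, 609] [ 678. -422.   54.]
scene orange [186.5 298.9] [32, 30, 682] [ 777. -347.   54.]
scene green [117.9 201.4] [7, 4, 19] [ 325. -394.   53.]
scene green [129.7 221.1] [10, 7, 48] [ 432. -388.   53.]
scene blue [222.9 200.7] [13, 16, 67] [ 463. -116.   54.]
scene blue [252.9 216.5] [34, 36, 328] [570. -70.  54.]
scene blue [383.4 204.5] [8, 4, 25] [691. 295.  54.]
scene blue [464.8 247.7] [6, 7, 28] [936. 365.  54.]
scene blue [446.1 259. ] [15, 11, 119] [946. 290.  54.]
scene blue [289.7 318.6] [115, 77, 4531] [ 935. -161.   54.]
side red [190.7 288.6] [10, 13, 97] 
[... 836 characters left out ...]
0.        , 261.78446924],
       [  0.        , 346.07026759, 194.98063115],
       [  0.        ,   0.        ,   1.        ]]), 'eye': array([600.35678723, 222.96698734, 495.15217751]), 'attitude': array([ 0.98838264, -0.0024954 , -0.00165185,  0.15195659])}
w red [235.7  50.6] [227, 41, 19, 20, 249] [566. 266.  18.]
w red [504.9 299.3] [497, 291, 15, 18, 198] [ 985. -103.   18.]
w red [496.  320.4] [491, 319, 12, 4, 25] [ 979. -143.   18.]
w orange [294.6 164.9] [267, 160, 56, 11, 471] [641. 125.  54.]
w blue [331.8  15.6] [321, 4, 22, 24, 410] [680. 300.  54.]
w blue [465.5 281.8] [425, 244, 83, 89, 5276] [893. -49.  54.]
w blue [258.5 317.2] [202, 299, 113, 37, 921] [ 593. -109.   54.]
```

View pics/w1.png

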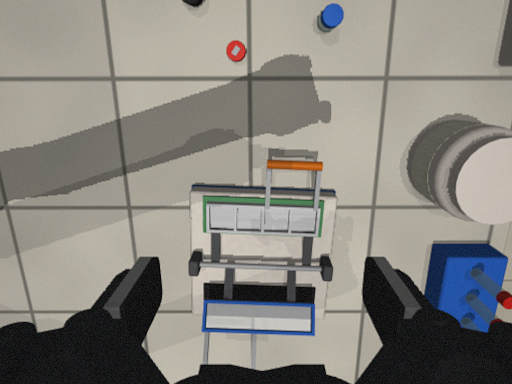

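View pics/c1.png

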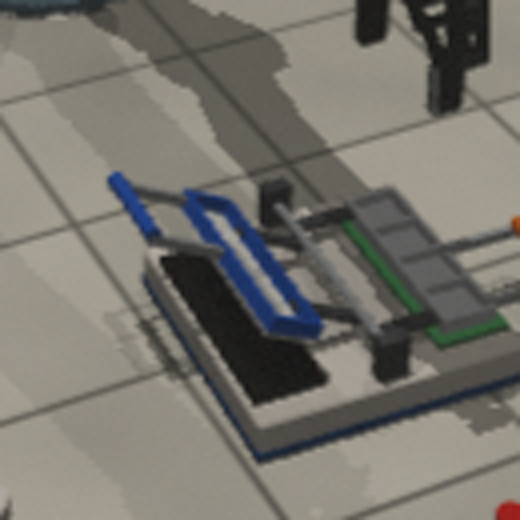

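The wrist view shows the unit lying nearly square to the world axes. The orange bar is at (294,165), the brackets at (195,263) and (326,269), the lid frame at (258,317), and one puck at (236,50). Next I'll check the puck area and the unit from straight above.

Run:
```python
from h import *
c=env.camera_info("wrist")
for uv,z in [((195,263),68),((326,269),68),((268,166),60),((322,166),60),((205,203),50),((322,206),50),((203,188),39),((334,190),39),((207,336),54)]: print(uv,onz(c,uv,z).round(1))
env.goto([520,270,330],down(0))
im=env.capture("wrist");cv2.imwrite("pics/w2.png",im[:,:,::-1]);c=env.camera_info("wrist")
for col in ["red","yellow","blue"]:
    for b,s in blobs(im,col): print("w",col,b,s,onz(c,b,{"red":18,"yellow":18,"blue":50}[col]).round(1))
```

```text
(195, 263) [505.8  -9.5  68. ]
(326, 269) [687.  -19.6  68. ]
(268, 166) [606.7 124.9  60. ]
(322, 166) [676.  124.6  60. ]
(205, 203) [521.2  71.7  50. ]
(322, 206) [680.4  66.7  50. ]
(203, 188) [517.7  89.7  39. ]
(334, 190) [697.8  86.   39. ]
(207, 336) [ 513.2 -142.4   54. ]
w red [221.5  44.4] [212, 34, 20, 21, 259] [469.7 394.8  18. ]
w red [294.8 143.5] [287, 135, 18, 18, 206] [566.1 267.8  18. ]
w yellow [178.   15.4] [167, 4, 23, 23, 326] [416.9 428.4  18. ]
w blue [388.6 120.1] [378, 111, 22, 19, 337] [681.1 302.   50. ]
w blue [486.7 318.6] [467, 310, 45, 23, 669] [861.4   4.6  50. ]
w blue [264.  368.8] [261, 368, 9, 3, 18] [522.2 -88.9  50. ]
w blue [343.2 373. ] [326, 370, 36, 7, 139] [649.8 -98.   50. ]
```

View pics/w2.png

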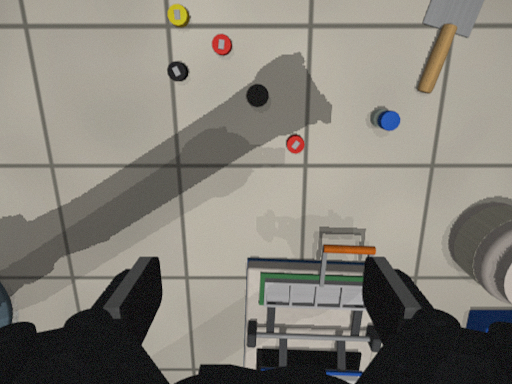

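The view shows just two red pucks, at (222,44) and (295,143). The stopper is at (257,95), with the black and yellow look-alikes to the left. I'll take the nearer puck first and measure the tray while carrying it.

```bash
cat >> h.py <<'E'
def pick(xy,a):
    env.goto([xy[0],xy[1],150],down(a))
    im=env.capture("wrist");c=env.camera_info("wrist")
    L=[onz(c,b,18) for b,s in blobs(im,"red",amin=80)]
    p=min(L,key=lambda q:np.hypot(*(q[:2]-xy))); print("seen",p.round(1))
    if np.hypot(*(p[:2]-xy))>15: print("moved!"); return False
    env.move_l([p[0],p[1],60]); env.move_l([p[0],p[1],17.5],feed=80)
    env.grasp(30); print("open",env.get_opening(),env.get_grip_force())
    env.move_l([p[0],p[1],160],feed=200); print("open",env.get_opening(),env.get_clock()); return True
E
python3 - <<'E'
from h import *
pick(np.array([566,268.]),0)
env.goto([600,30,250],down(0))
im=env.capture("wrist");cv2.imwrite("pics/w3.png",im[:,:,::-1]);c=env.camera_info("wrist");print(c["eye"],c["attitude"])
for col in ["orange","green","blue"]:
    for b,s in blobs(im,col): print("w",col,b,s,onz(c,b,54).round(1))
E
```

```text
seen [566.5 271.7  18. ]
open -0.1927743688265647 0.0
open -0.1809426332702266 5.5917
[598.79143521 109.0788189  416.15555134] [ 9.88710539e-01  1.77508715e-03 -8.59806952e-04  1.49825166e-01]
w orange [306.3  68.5] [270, 61, 74, 16, 895] [641.7 127.2  54. ]
w blue [485.8 284.6] [447, 189, 65, 193, 8890] [ 865.2 -113.8   54. ]
w blue [200.9 269.3] [184, 251, 52, 42, 495] [527.1 -94.9  54. ]
w blue [319.1 273.7] [292, 256, 39, 42, 414] [ 666.2 -100.1   54. ]
```

View pics/w3.png

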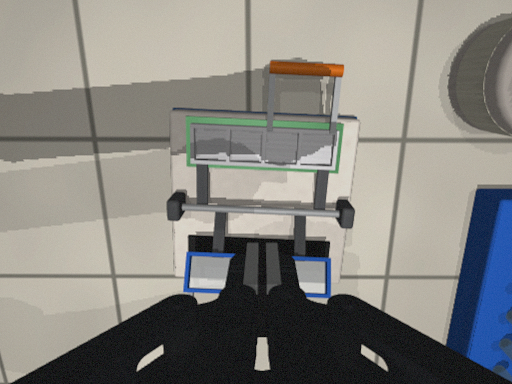

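The grasp missed, since the fingers closed fully. In this view the tray's pocket row runs from (190,144) to (338,150) and the orange bar ends are at (270,66) and (343,70), so the unit is yawed by about -0.05 rad. I'll find the puck again.

Run:
```python
from h import *
c=env.camera_info("wrist")
for uv,z in [((176,207),70),((345,214),70),((270,67),60),((343,71),60),((187,116),45),((341,124),45),((338,172),45),((186,166),45),((194,126),52),((334,131),52),((334,168),52),((194,162),52)]: print(uv,z,onz(c,uv,z).round(1))
env.ungrasp()
env.goto([566,262,150],down(0))
im=env.capture("wrist");c=env.camera_info("wrist");print(env.get_tool_pos(),c["eye"])
for b,s in blobs(im,"red",amin=60): print(b,s,onz(c,b,18).round(1),onz(c,b,0).round(1))
im2=env.capture("side");a=cv2.resize(im2[250:400,130:280],None,fx=3,fy=3)
cv2.imwrite("pics/w4.png",np.hstack([cv2.resize(im,(512,384)),cv2.resize(a,(288,384))])[:,:,::-1])
```

```text
(176, 207) 70 [507.5 -12.   70. ]
(345, 214) 70 [687.  -19.2  70. ]
(270, 67) 60 [605.9 128.1  60. ]
(343, 71) 60 [676.7 124.7  60. ]
(187, 116) 45 [519.6  80.4  45. ]
(341, 124) 45 [681.7  72.7  45. ]
(338, 172) 45 [682.1  20.7  45. ]
(186, 166) 45 [515.2  26.8  45. ]
(194, 126) 52 [527.7  70.8  52. ]
(334, 131) 52 [673.3  66.2  52. ]
(334, 168) 52 [675.9  26.8  52. ]
(194, 162) 52 [525.7  32.8  52. ]
[568.1453652  259.01680437 150.9557845 ] [567.66099719 335.13313706 318.35373577]
[137.6  11.7] [118, 0, 37, 26, 637] [472.  391.4  18. ] [466.2 394.8   0. ]
[259.9 164.5] [247, 150, 27, 30, 525] [566.4 269.4  18. ] [566.3 265.4   0. ]
```

View pics/w4.png

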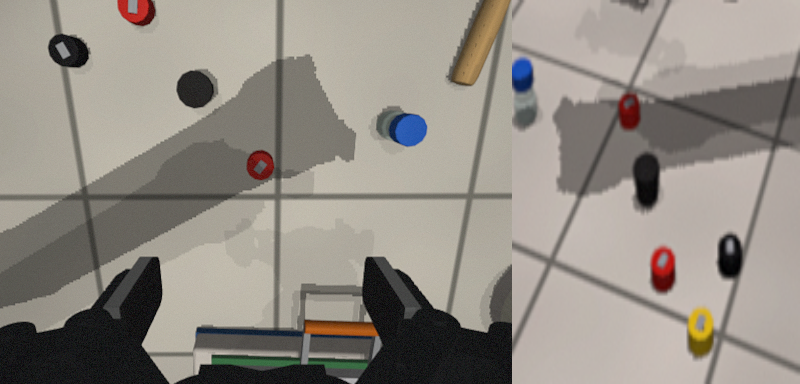

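The puck still stands upright at (260,164), so the tips must have closed above it. I'll go lower this time and log the heights reached.

```bash
sed -i 's/env.move_l(\[p\[0\],p\[1\],17.5\],feed=80)/env.move_l([p[0],p[1],9.0],feed=60);env.sleep(.3);print("tool",env.get_tool_pos().round(1))/; s/env.grasp(30);/env.grasp(30);print("tool",env.get_tool_pos().round(1));/' h.py
python3 - <<'E'
from h import *
pick(np.array([566.4,268.5]),0)
print(env.get_tool_pos())
im=env.capture("wrist");im2=env.capture("side");a=im2[100:292,130:274]
cv2.imwrite("pics/w5.png",np.hstack([im,cv2.resize(a,(288,384))])[:,:,::-1])
E
```

```text
seen [565.3 270.7  18. ]
tool [565.6 270.8   9.4]
tool [565.3 270.7   9. ]
open -0.28045069063139816 0.0
open -0.3163232332327484 12.5667
[564.24300022 270.04846652 158.57299369]
```

View pics/w5.png

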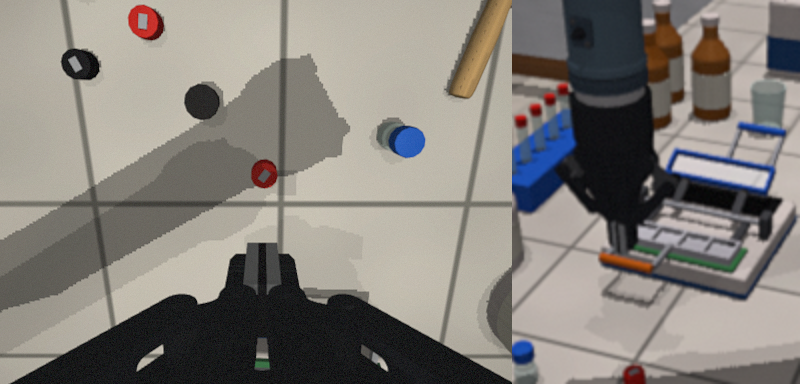

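Run:
```python
from h import *
t=env.get_tool_pos();q=env.get_orientation();Rt=R.from_quat(q)
print(t,Rt.as_matrix().round(3).tolist(),env.get_joints().round(3))
s=env.camera_info("side");sc=env.camera_info("scene");w=env.camera_info("wrist")
tip=t+Rt.apply([0,0,8])
for c in (s,sc,w): print("TCP",proj(c,t).round(0),"tip",proj(c,tip).round(0),"puck",proj(c,[566,269,9]).round(0))
print(onz(s,(184,217),150),onz(w,(262,245),150))
im=env.capture("scene");im2=env.capture("side")
cv2.imwrite("pics/w6.png",np.hstack([cv2.resize(im[90:240,260:410],(400,400)),cv2.resize(im2[170:320,110:260],(400,400))])[:,:,::-1])
```

```text
[563.83434433 269.84328663 157.68926897] [[-0.0, 1.0, -0.004], [1.0, 0.0, -0.002], [-0.002, -0.004, -1.0]] [-0.419  0.388 -0.116  1.696  0.05   1.065 -0.551]
TCP [187. 234.] tip [187. 237.] puck [191. 288.]
TCP [355. 156.] tip [354. 158.] puck [349. 197.]
TCP [263. 238.] tip [263. 232.] puck [265. 172.]
[604.49414038 203.11788809 150.        ] [563.46077672 262.05458964 150.        ]
```

View pics/w6.png

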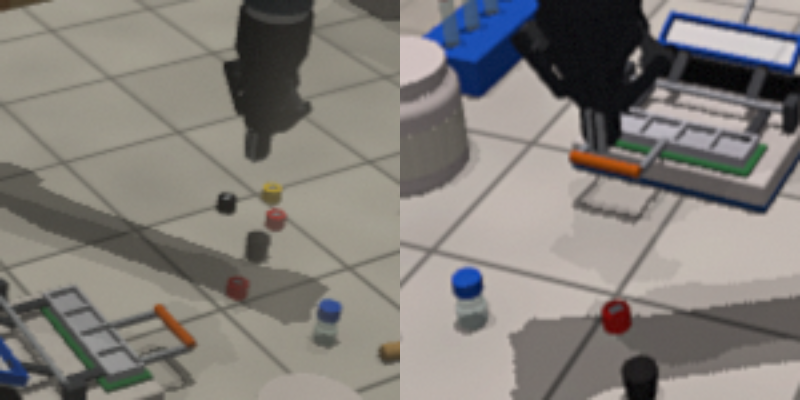

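Run:
```python
from h import *
s=env.camera_info("side");sc=env.camera_info("scene");w=env.camera_info("wrist")
S=(183.3,225);C=(356.4,149.2);W=(262,244)
print(tri(s,S,sc,C),tri(s,S,w,W),tri(sc,C,w,W))
print(env.get_tool_pos(),env.get_wrist_force(),w["eye"])
```

```text
(array([568.52708705, 271.29768098, 181.31078193]), np.float64(2.863427443129011)) (array([564.17155429, 281.18473719, 188.15186284]), np.float64(0.7478658700101548)) (array([563.18075712, 275.19063506, 177.66046851]), np.float64(1.8836015302103386))
[564.16649439 270.06647263 158.0110606 ] [-0.78003125 -0.61142197  0.02549101] [564.28904102 346.25807386 325.35675531]
```

Triangulating puts the shut fingertips about 28 mm higher than the stated tool frame implies. I'll check with a gentle touch on a clear spot of bench.

Run:
```python
from h import *
env.move_l([600,210,60],feed=200)
print(env.move_l([600,210,-40],feed=25,until_force=4), env.get_tool_pos(),env.get_wrist_force())
t=env.get_tool_pos(); env.move_l([600,210,t[2]+30]); print(env.get_clock())
```

```text
True [599.98725933 209.98610456 -25.69219534] [-0.76046003 -0.4099773   4.50719099]
16.8417
```

The touch shows the shut tips about 25.5 mm behind the reported TCP, so I'll use that offset and pick again.

```bash
sed -i 's/p\[1\],60\]/p[1],25]/; s/p\[1\],9.0\]/p[1],-18.0]/' h.py
python3 - <<'E'
from h import *
env.ungrasp()
if pick(np.array([566.4,269.5]),0):
    im=env.capture("wrist");im2=env.capture("side");a=im2[140:284,110:218]
    cv2.imwrite("pics/w7.png",np.hstack([im,cv2.resize(a,(288,384))])[:,:,::-1])
E
```

```text
seen [564.6 269.4  18. ]
tool [564.9 269.5 -17.6]
tool [564.8 269.5 -17.8]
open 23.266540688480763 29.45912629365921
open 23.343051705639954 22.1417
```

View pics/w7.png

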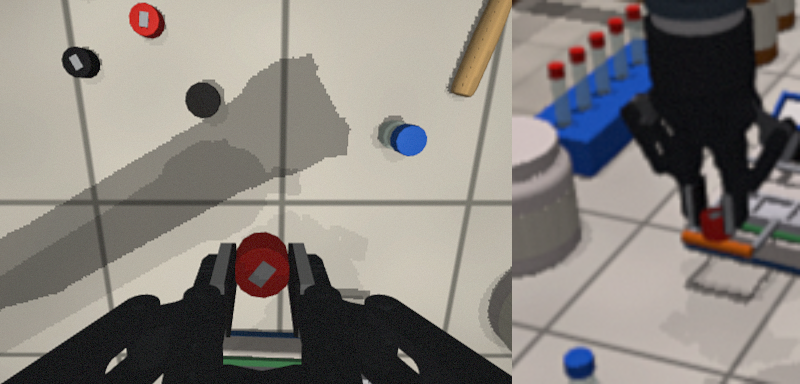

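The puck is held upright at (262,265). Placing it in pocket 3, then fetching the second one.

```bash
cat >> h.py <<'E'
YAW=-0.04; SP=np.array([597.5,-21.5])
ex=np.array([np.cos(YAW),np.sin(YAW)]);ey=np.array([-np.sin(YAW),np.cos(YAW)])
def U(x,y): return SP+x*ex+y*ey   # unit frame -> world xy
def place(i,off=(0,0)):
    p=U(-57+38*i,70)-np.array(off)
    env.goto([p[0],p[1],110],down(YAW))
    im=env.capture("wrist");c=env.camera_info("wrist");t=env.get_tool_pos()
    for b,s in blobs(im,"red",amin=300): print("held",b,s,(onz(c,b,t[2]+30)-t).round(1))
    cv2.imwrite(f"pics/pl{i}.png",im[:,:,::-1])
    env.move_l([p[0],p[1],45],feed=150)
    print(env.move_l([p[0],p[1],23],feed=25,until_force=3),env.get_tool_pos().round(1),env.get_wrist_force().round(1))
    env.ungrasp(); env.move_l([p[0],p[1],110],feed=200); print(env.get_clock())
E
python3 - <<'E'
from h import *
place(3)
env.goto([520,250,180],down(0))
if pick(np.array([469.5,394]),np.pi/2):
    env.goto([600,30,200],down(YAW))
    im=env.capture("wrist");cv2.imwrite("pics/w8.png",im[:,:,::-1]);print(env.get_opening())
    c=env.camera_info("wrist")
    for b,s in blobs(im,"red",amin=100): print("w",b,s,onz(c,b,62).round(1))
    print(U(57,70))
E
```

```text
held [261.6 263.6] [235, 233, 55, 65, 2502] [-0.5  1.1 30. ]
True [656.9  46.   26.3] [-1.1 -0.7  4.5]
25.7667
seen [464.7 396.9  18. ]
tool [465.  397.1 -17.6]
tool [464.9 397.1 -17.8]
open 22.841635576936664 29.453124403953552
open 23.169084000210354 31.725
23.165731147250828
w [323.7 151.7] [310, 139, 29, 28, 531] [654.8  52.   62. ]
w [261.6 267.1] [235, 236, 55, 65, 2477] [595.4 -60.7  62. ]
[657.25365947  46.16461542]
```

View pics/w8.png

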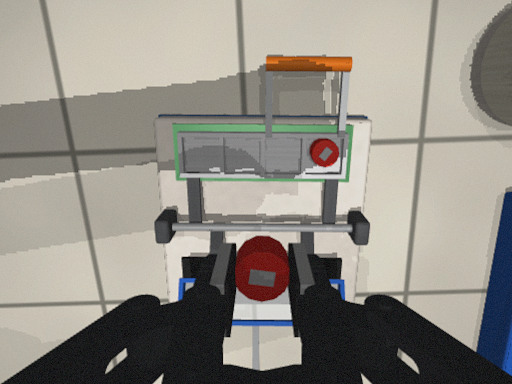

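Puck 1 sits in the right-hand pocket at (324,152) and puck 2 is held. Placing it in pocket 0, then measuring the lid bar.

Run:
```python
from h import *
place(0)
s=env.camera_info("side");c=env.camera_info("scene")
p,e=tri(s,(254.5,164.2),c,(222.9,200.7));print("lid bar",p.round(1),e)
d=p[:2]-SP;y,z=d@ey,p[2]-54;print("local",d@ex,y,z,"r",np.hypot(y,z),"th",np.arctan2(z,y))
env.goto([*U(-38,-20),300],down(np.pi/2+YAW)); print(env.get_joints().round(2))
im=env.capture("wrist");w=env.camera_info("wrist");cv2.imwrite("pics/w9.png",im[:,:,::-1])
for b,st in blobs(im,"red",amin=100): print("red",b,st,onz(w,b,62).round(1))
for b,st in blobs(im,"blue",amin=40): print("blue",b,st,proj(w,p))
print(U(-57,70),U(57,70),env.get_clock())
```

```text
held [430.1 200.5] [408, 183, 46, 39, 1172] [71.2 27.7 30. ]
held [261.6 267.3] [235, 236, 55, 65, 2503] [-0.6 -0.7 30. ]
True [543.   50.7  26.2] [-0.9 -0.3  3.5]
36.2917
lid bar [ 553.6 -152.   125.5] 1.6616071063594826
local -38.67678214902164 -132.1455309182862 71.51917327885701 r 150.2578899364919 th 2.645519000089002
[ 0.13  0.15 -0.15  1.7   0.02  1.3   1.51]
red [334.7 137.9] [324, 128, 23, 22, 309] [541.1  45.8  62. ]
red [334.4 226.6] [325, 216, 21, 23, 300] [652.4  47.8  62. ]
blue [224.5 188.6] [202, 122, 42, 137, 2005] [150.08520475 167.18682007]
blue [150.4 166. ] [142, 131, 18, 72, 829] [150.08520475 167.18682007]
blue [216.6 355. ] [142, 338, 148, 46, 4338] [150.08520475 167.18682007]
[543.34484731  50.72339951] [657.25365947  46.16461542] 37.8583
```

View pics/w9.png

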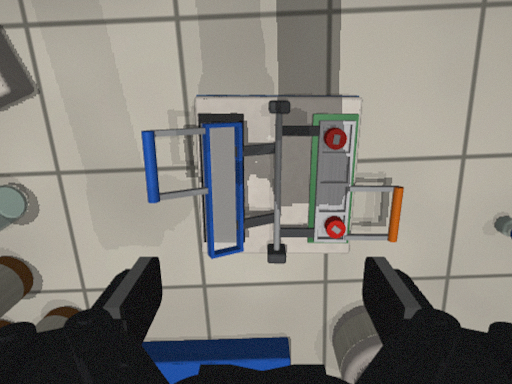

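Both pucks are in their pockets at (335,138) and (334,227). The lid bar solves to r = 150.3 mm and θ = 2.65, which agrees with the given sizes, so I'll grip it and swing the lid shut.

```bash
cat >> h.py <<'E'
E3=lambda v:np.array([v[0],v[1],0.])
Z=np.array([0,0,1.])
def barpose(x,th,g=38,back=0,tilt=0.5,r=150):
    ph=tilt*np.cos(th)
    b=np.append(U(x,r*np.cos(th)),54+r*np.sin(th))
    z=-np.cos(ph)*Z-np.sin(ph)*E3(ey); y=np.cos(ph)*E3(ey)-np.sin(ph)*Z
    q=R.from_matrix(np.stack([np.cross(y,z),y,z],1)).as_quat()
    return b+(g-back)*z,q
def swing(x,th0,th1,n=14,feed=110,off=70):
    for th in np.linspace(th0,th1,n):
        if env.ik(*barpose(x,th)) is None: print("no ik",th); return
    p,q=barpose(x,th0,back=off); env.goto(p,q)
    p,q=barpose(x,th0); env.move_l(p,feed=80); env.grasp(30); print("open",env.get_opening(),env.get_tool_pos()-p)
    if env.get_opening()<6: return
    F=[]
    for th in np.linspace(th0,th1,n)[1:]:
        p,q=barpose(x,th); env.move_l(p,feed=feed,rotation=q); F.append(np.abs(env.get_wrist_force()).max().round(1))
    print("F",F,"open",env.get_opening(),env.get_tool_pos()-p,env.get_clock())
E
python3 - <<'E'
from h import *
swing(-38,2.645,0.0)
E
```

```text
open 10.892133633049715 [0.00582554 0.20040699 0.1477219 ]
F [np.float64(1.1), np.float64(4.4), np.float64(6.6), np.float64(6.6), np.float64(8.1), np.float64(7.4), np.float64(8.4), np.float64(5.2), np.float64(6.1), np.float64(5.3), np.float64(4.3), np.float64(4.4), np.float64(5.1)] open 10.080584508650839 [ 1.06791923 -1.06247329 -1.40385673] 45.6417
```

```bash
cat >> h.py <<'E'
def presscheck(x,th,f=8):
    p=np.append(U(x,150*np.cos(th)),0.); q=down(YAW)
    env.goto([p[0],p[1],90],q); env.grasp()
    print("press",env.move_l([p[0],p[1],28],feed=30,until_force=f),"tip z",(env.get_tool_pos()[2]+25.6).round(1),"expect 60",env.get_wrist_force().round(1))
    env.move_l([p[0],p[1],110],feed=200)
E
python3 - <<'E'
from h import *
env.ungrasp()
p,q=barpose(-38,0,back=80); env.move_l(p,feed=150)
presscheck(-38,0.0)
# button: measure with the wrist camera
env.goto([440,-330,200],down(-np.pi/2)) if env.ik([440,-330,200],down(-np.pi/2)) is not None else env.goto([440,-330,200],down(0))
im=env.capture("wrist");w=env.camera_info("wrist");cv2.imwrite("pics/wb.png",im[:,:,::-1])
for b,s in blobs(im,"green",smin=90,vmin=40,amin=30): print(b,s,onz(w,b,58).round(1), "diam",s[2]*(w["eye"][2]-55)/346)
a=env.capture("side");c=env.capture("scene")
for n,i in (("side",a),("scene",c)):
    ci=env.camera_info(n)
    for b,s in blobs(i,"blue",amin=15)+blobs(i,"orange",amin=15):
        p=onz(ci,b,54)
        if 500<p[0]<700 and -200<p[1]<200: print(n,b,s,p.round(0))
print(env.get_joints().round(2),env.get_clock())
cv2.imwrite("pics/w10.png",np.hstack([im,cv2.resize(a[140:284,150:258],(288,384))])[:,:,::-1])
E
```

```text
press True tip z 59.5 expect 60 [-1.4  0.5  5.6]
[331.3 167. ] [315, 151, 34, 33, 824] [ 447.6 -391.3   58. ] diam 30.6532749550275
[467.5 184.2] [456, 174, 24, 21, 361] [ 431.7 -518.3   58. ] diam 21.63760585060765
[320.4 288.8] [312, 280, 18, 18, 265] [ 320.5 -388.1   58. ] diam 16.228204387955735
side [197.2 217.6] [185, 214, 26, 8, 76] [642.  65.  54.]
side [240.2 223.6] [237, 218, 8, 11, 24] [525.  54.  54.]
side [223.3 223.6] [214, 220, 20, 8, 63] [567.  68.  54.]
side [213.5 237.7] [200, 233, 28, 11, 134] [566. 133.  54.]
side [186.5 230.8] [174, 226, 26, 11, 117] [642. 128.  54.]
scene [311.  196.5] [306, 191, 11, 11, 40] [562. 128.  54.]
scene [287.4 212. ] [282, 206, 12, 13, 22] [596.  28.  54.]
scene [304.9 226.2] [297, 223, 17, 7, 39] [673.  39.  54.]
scene [324.9 211.8] [318, 204, 15, 17, 72] [644. 124.  54.]
[-0.03  0.23  0.69  1.87 -0.17  1.09 -0.85] 52.8833
```

View pics/w10.png

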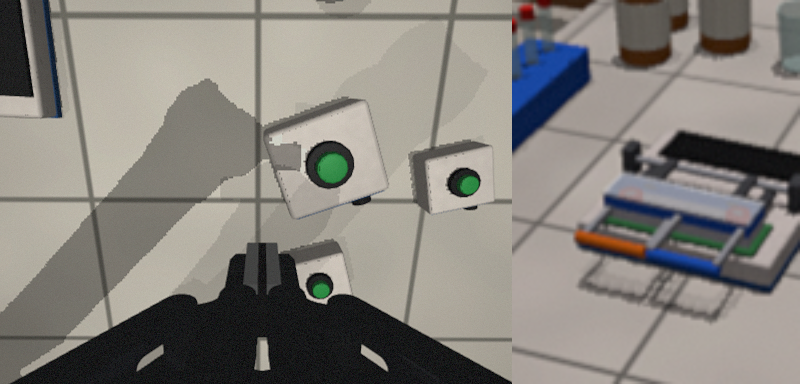

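The lid is shut, with the blue and orange bars in line in the side inset. The large button shows at (331,167), world (448,-391). Pressing it.

```bash
cat >> h.py <<'E'
def start(xy=(447.6,-391.3)):
    env.goto([*xy,75],down(0)); env.grasp()
    print(env.move_l([*xy,38],feed=60,until_force=1.5),"touch tip z",env.get_tool_pos()[2]+25.6)
    print(env.move_l([*xy,10],feed=20,until_force=12),"bottom tip z",env.get_tool_pos()[2]+25.6,env.get_wrist_force().round(1))
    env.sleep(.4); env.move_l([*xy,75],feed=150); env.sleep(.2); print(env.get_wrist_force().round(1),env.get_clock())
E
python3 - <<'E'
from h import *
start()
E
```

```text
True touch tip z 67.4441760515782
True bottom tip z 65.96316476137494 [-1.1  0.7  4.6]
[ 0.1  0.3 -0.1] 56.6333
```

Run:
```python
from h import *
xy=(447.4,-389); 
env.move_l([*xy,50],feed=60); env.sleep(.3)
z=44
while z>20:
    env.move_l([*xy,z],feed=30); env.sleep(.15); f=env.get_wrist_force(); print(z+25.6,(env.get_tool_pos()[2]+25.6).round(1),f.round(1))
    if f[2]>13: break
    z-=1.5
env.sleep(.3); env.move_l([*xy,75],feed=100); env.sleep(.3); print(env.get_wrist_force().round(1),env.get_clock())
```

```text
69.6 70.2 [ 1.9 -1.6  2.4]
68.1 68.5 [ 1.1 -1.8  4.5]
66.6 66.9 [ 1.9 -2.6  5. ]
65.1 65.8 [ 1.8 -1.   7.6]
63.6 65.7 [-0.1  0.6 14.5]
[-1.  -0.8  1.2] 60.7167
```

The button meets the tips at about 71 mm and bottoms out at 65.7 mm, so it was pressed fully down and released. Now I'll turn the shut holder over.

Run:
```python
from h import *
env.goto([600,60,260],down(np.pi/2+YAW)); env.ungrasp()
swing(38,0.0,np.pi,n=18)
a=env.capture("side")
ci=env.camera_info("side")
for b,s in blobs(a,"blue",amin=15)+blobs(a,"orange",amin=15):
    p=onz(ci,b,54)
    if 480<p[0]<720 and -240<p[1]<240: print(b,s,p.round(0))
cv2.imwrite("pics/s11.png",a[:,:,::-1])
```

```text
open 10.830611370080598 [ 0.00815586 -0.36322671  0.41444869]
F [np.float64(3.2), np.float64(2.5), np.float64(4.5), np.float64(5.7), np.float64(4.9), np.float64(6.4), np.float64(7.5), np.float64(8.9), np.float64(11.4), np.float64(9.0), np.float64(9.1), np.float64(6.5), np.float64(7.1), np.float64(6.5), np.float64(6.4), np.float64(4.5), np.float64(7.7)] open 10.30975211444579 [-1.28306753 -0.59367119  0.42714239] 72.4083
[255.8 183. ] [245, 180, 23, 7, 76] [ 554. -168.   54.]
[229.9 197.4] [211, 193, 39, 9, 96] [598. -62.  54.]
[257.7 201.3] [254, 197, 8, 8, 23] [516. -67.  54.]
[226.5 177.3] [224, 176, 6, 4, 17] [ 652. -173.   54.]
[238.3 179.5] [236, 178, 6, 4, 17] [ 612. -171.   54.]
```

Run:
```python
from h import *
env.ungrasp(); p,q=barpose(38,np.pi,back=80); env.move_l(p,feed=150)
presscheck(38,np.pi,f=5); presscheck(-38,np.pi,f=4)
xy=(447.4,-389); env.goto([*xy,75],down(0)); env.move_l([*xy,50],feed=60); env.sleep(.3)
z=44
while z>20:
    env.move_l([*xy,z],feed=30); env.sleep(.15); f=env.get_wrist_force(); print((env.get_tool_pos()[2]+25.6).round(1),f.round(1))
    if f[2]>13: break
    z-=1.5
env.sleep(.3); env.move_l([*xy,90],feed=100); env.sleep(.3)
env.goto([560,-120,330],down(-.0)); print(env.get_clock())
im=env.capture("wrist");a=env.capture("side");w=env.camera_info("wrist")
for n,i in (("side",a),("wrist",im),("scene",env.capture("scene"))):
    ci=env.camera_info(n)
    for col in ("blue","orange","red"):
      for b,s in blobs(i,col,amin=12,smin=90):
        p=onz(ci,b,54)
        if 480<p[0]<720 and -240<p[1]<450: print(n,col,b,s,p.round(0))
cv2.imwrite("pics/w12.png",np.hstack([im,cv2.resize(a[110:254,180:288],(288,384))])[:,:,::-1])
print(U(-38,-150),U(38,-150))
```

```text
press True tip z 59.7 expect 60 [-0.6 -0.4  3.7]
press False tip z 53.7 expect 60 [-0.4 -0.1  1.2]
70.1 [ 1.6 -1.2  1.1]
68.6 [ 2.2 -2.1  3.5]
67.0 [ 2.  -2.9  4.6]
65.9 [ 1.9 -1.6  6.8]
65.7 [-0.5 -0.1 15.1]
88.4417
side blue [255.6 184.8] [245, 182, 23, 6, 65] [ 551. -157.   54.]
side blue [229.6 197.8] [210, 193, 40, 10, 153] [598. -59.  54.]
side blue [257.4 201.6] [253, 196, 9, 10, 34] [517. -66.  54.]
side blue [134.9 275.7] [129, 270, 12, 12, 111] [673. 317.  54.]
side orange [232.2 178.5] [224, 176, 18, 6, 56] [ 632. -171.   54.]
side orange [ 90.8 303. ] [73, 289, 36, 29, 330] [712. 417.  54.]
wrist blue [275.5 107. ] [268, 107, 16, 1, 16] [575. -69.  54.]
wrist blue [299.5 108. ] [292, 108, 16, 1, 16] [605. -71.  54.]
wrist blue [257.5 183.8] [231, 179, 54, 10, 434] [ 552. -168.   54.]
wrist orange [315.4 187.7] [288, 183, 54, 10, 393] [ 629. -174.   54.]
scene blue [383.4 204.5] [380, 202, 8, 6, 34] [691. 295.  54.]
scene blue [217.1 224.1] [212, 217, 11, 16, 65] [ 556. -174.   54.]
scene blue [245.9 232.3] [243, 229, 7, 8, 14] [ 623. -118.   54.]
scene blue [260.6 242.8] [253, 239, 16, 8, 58] [ 680. -102.   54.]
scene orange [227.7 239.9] [222, 232, 13, 18, 88] [ 630. -175.   54.]
[ 553.53199582 -169.8604213 ] [ 629.47120393 -172.8996107 ]
```

View pics/w12.png

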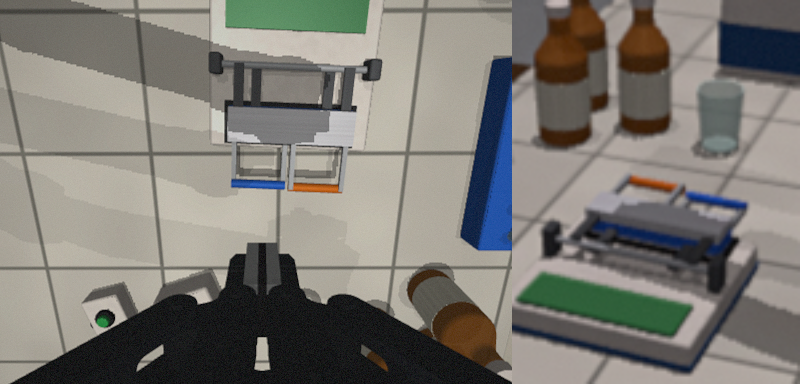

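The holder lies over on the other bed, with the blue bar at (257,184) and the orange at (315,188). My check press on the blue bar pushed the lid about 6 mm open, to roughly 0.04 rad. I'll close it by pinching both bar ends together with a tilted grip, then press start again with it truly shut.

Run:
```python
from h import *
s=env.camera_info("side"); b=onz(s,(180+(720-512)/288*108,110+118/384*144),42);print("beaker",b.round(0))
def heights():
    a=env.capture("side");c=env.capture("scene");sc=env.camera_info("scene");o={}
    for col in ("blue","orange"):
        f=lambda im,ci:[x for x,st in blobs(im,col,amin=12,smin=90) if np.hypot(*(onz(ci,x,54)[:2]-U(-38 if col=="blue" else 38,-150)))<25]
        A,C=f(a,s),f(c,sc)
        if A and C: o[col]=[v.round(1) for v in tri(s,A[0],sc,C[0])]
    print(o)
heights()
P=lambda back:barpose(0,np.pi,g=34,back=back,tilt=.8)
ok=[env.ik(*P(k)) is not None for k in (0,40,80)]; print(ok)
if all(ok):
    env.goto(*barpose(0,np.pi,back=120,tilt=.4)); env.ungrasp(); env.goto(*P(80)); print(env.get_tool_pos()-P(80)[0])
    print(env.move_l(P(0)[0],feed=60,until_force=8),env.get_tool_pos()-P(0)[0],env.get_wrist_force().round(1))
    env.grasp(40); env.sleep(.4); print("open",env.get_opening(),env.get_wrist_force().round(1),env.get_tool_pos()-P(0)[0],env.get_clock())
```

```text
beaker [ 618. -393.   42.]
{'blue': [array([ 553.3, -170.9,   48.4]), np.float64(6.1)], 'orange': [array([ 631.7, -174.5,   53.7]), np.float64(3.9)]}
[True, True, True]
[-5.50749471 -2.60935009 -8.93417584]
False [ 0.21859928 -0.70924463  0.29909284] [ 0.3 -0.3 -0.3]
open 16.454398319245723 [-3.3 -4.  14.1] [ 0.69542285 -1.36521508  5.4643075 ] 94.2333
```

```bash
cat >> h.py <<'E'
def heights():
    s=env.camera_info("side");a=env.capture("side");c=env.capture("scene");sc=env.camera_info("scene");o={}
    for col in ("blue","orange"):
        f=lambda im,ci:[x for x,st in blobs(im,col,amin=12,smin=90) if np.hypot(*(onz(ci,x,54)[:2]-U(-38 if col=="blue" else 38,-150)))<28]
        A,C=f(a,s),f(c,sc)
        if A and C: o[col]=(A[0],C[0],*[v.round(1) for v in tri(s,A[0],sc,C[0])])
    print(o); return a
E
python3 - <<'E'
from h import *
env.ungrasp(); env.move_l(barpose(0,np.pi,g=34,back=80,tilt=.8)[0],feed=120)
p,q=barpose(0,np.pi,back=160,tilt=.3); env.goto(p,q); env.goto([500,-60,300],down(0)); env.sleep(.2)
a=heights(); im=env.capture("wrist");w=env.camera_info("wrist")
cv2.imwrite("pics/s13.png",a[:,:,::-1]);print(env.get_clock())
E
```

```text
{'blue': (array([256.1, 183.1]), array([217.4, 222.9]), array([ 552.9, -170.7,   53.6]), np.float64(3.3)), 'orange': (array([232.2, 178.5]), array([227.8, 240.1]), array([ 631.9, -174.6,   53.4]), np.float64(3.3))}
98.4667
```

The lid is shut again, with both bars at 53.5 mm. Pressing start for the second face, then a final check before handing in.

Run:
```python
from h import *
xy=(447.4,-389); env.goto([*xy,95],down(0)); env.grasp(); env.move_l([*xy,50],feed=60); env.sleep(.3)
z=44
while z>20:
    env.move_l([*xy,z],feed=30); env.sleep(.15); f=env.get_wrist_force()
    if f[2]>13: break
    z-=1.5
print((env.get_tool_pos()[2]+25.6).round(1),f.round(1))
env.sleep(.3); env.move_l([*xy,150],feed=100); env.goto([500,-60,300],down(0)); env.sleep(.5)
heights(); print(env.get_clock()); env.close_job()
```

```text
65.7 [ 0.6  1.8 15.1]
{'blue': (array([256. , 183.1]), array([217.4, 222.9]), array([ 553.1, -170.7,   53.6]), np.float64(3.6)), 'orange': (array([232.1, 178.5]), array([227.7, 240. ]), array([ 632. , -174.6,   53.6]), np.float64(4.0))}
107.5167
the job is handed in; nothing more can be done
```

The job is handed in at 107.5 s: both red pucks are in the tray and both faces are cured, with the holder lying shut on the other bed. However, start was pressed about twice per face instead of once, and one second-face press came while the lid was about 0.04 rad open after I nudged it; I shut it and pressed again.

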